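Lock the neck rest into the bench jig

ROBOT

A 6-joint arm with a two-finger parallel gripper is mounted at the origin on the work surface. World frame = base frame: x ahead of the robot, y to its left, z up, the work surface at z = 0. Lengths are in m, angles in rad, forces in N, time in s.
With the tool pointing down it reaches from about 0.225 to 0.725 m from the base axis. Payload 3.1 kg.
Tool frame: the origin (TCP) lies between the finger pads; the fingertips stand 17 mm ahead of it and the grasp point (between the pads) lies 2 mm behind it; z points along the fingers, y is the line along which they close (so a half turn about z gives the same grasp; the last joint's range is limited). The gripper opens to 85 mm and grips with 20 to 120 N. Pads are 22 mm wide; open, the fingers measure 114 mm over their backs; the gripper's body (76 mm by 85 mm) begins 54 mm behind the grasp point. The pads swing forward as they close: fully open they stand 13 mm farther back than shut.
Start: joints at [1.076, 0.048, 0.099, 1.622, 0, 1.443], TCP at [0.188, 0.49, 0.248] pointing down, gripper open.
Joint ranges: [-2.91, 2.91], [-0.99, 1.94], [-1.21, 1.42], [-2.12, 2.29], [-1.49, 1.47], [-3.14, 3.14]. Speed limits (rad/s): [2.79, 2.79, 3.14, 3.14, 3.14, 3.14].

INTERFACE

Orientations are given as [roll, pitch, yaw] about the fixed x, y, z axes, in that order (R = Rz(yaw) Ry(pitch) Rx(roll)).
In Python, from plant import bot gives the robot as it stands.
- The arm moves only by the tool shift_gripper, called as name([rows], argument=value, ...), one row to a line, values as JSON. Schema: {"type":"object","properties":{"deltas":{"type":"array","items":{"type":"array","items":{"type":"number"},"minItems":7,"maxItems":7},"minItems":1,"maxItems":20},"grip_force":{"type":"number"},"only":{"type":"string"},"quiet":{"type":"boolean"},"lines":{"type":"string"}},"required":["deltas"],"additionalProperties":false}. deltas is a list of rows, 1 to 20 of them, each of 7 numbers: dx, dy, dz in parts of the range, where 1.0 means 0.8 m, then a rotation vector rx, ry, rz in normalised numbers (1 is 90 degrees), then the finger opening in m; each row shifts and turns the commanded pose from where the row before left it, along the tool's axes as they then stand; what a row does not reach is not made up. A row lasts 1/10 s, in which the tool goes at most 0.05 m and 0.15 rad, less where a joint would pass 70% of its speed; a pose out of reach is approached as far as the arm can. The fingers move at their own pace and stop on an object; grip_force is the grip in N (left out, the last holds). Time passes only in rows, so rows that do not move let the fingers close. The tool returns the time, the measured TCP pose, the force, the opening and the grip force at its end. only (a regular expression) keeps the lines of the reply that match it, lines (a string "A,B") keeps lines A to B, and quiet returns only ok. A shift or turn number past 1, either way, is cut back to 1. Input that does not fit is refused with a message, and nothing moves.
- bot.observe(): the state, without advancing time (a new reading comes with each control period).
- bot.snapshot(name): name is "scene" or "top" or "wrist"; returns the picture (480x640x3 uint8, red, green, blue); there is no depth.
- bot.get_calibration(name): a dict with "fx", "fy", "cx", "cy" (pixels), "xyz" and "attitude" of the camera in the world. Camera axes: x right, y down, z forward; pixel columns grow to the right and rows downward; lengths in m; the calibration is good to about 2 mm. A picture is of the moment at which its call begins: read the wrist's pose just before it. get_calibration takes no time and is no camera call; for the wrist camera it gives the pose at the moment of the call.
- bot.hand_in(): hands the job in; it is judged then, once.
The state is a dict: "clock": time; "joints": joint angles; "qd": joint speeds; "joint_torque": joint torques, N m; "tool_pos": TCP position; "tcp_rot": TCP orientation; "contact_force": force on the tool from outside, world axes, zero at the start; "wrist_torque": the same for the moment, N m; "finger_gap": finger opening in m; "finger_force": force on a finger pad.
Only numpy, scipy, OpenCV 4.12 (cv2) and the standard library are available. Lean on these libraries where they do the work, as an engineer would, in place of code of your own. Each camera call takes 0.05 s, during which the arm holds its last target. There are 200 camera calls.

TASK

Get the jig ready for a mandolin neck: pick up the loose wooden neck rest, hold it tilted with its tail high, slide its tongue fully into the grooved rail of the jig, centred on the jig, then lower the tail and press it down until it lies flat and the spring roller has snapped over its tail edge. Feel your way in gently - never force it or ram it against the jig - and let go of it there, leaving the other things on the bench where they are.

Things in the scene. Friction and masses are not known exactly. Their poses are not given: they have to be found in the camera images.
- rest: The neck rest, loose on the bench, 0.2 to 0.45 kg: dark wooden base board with a lighter saddle block on top. Origin: middle of the board's underside; x points from tongue to tail, z up. Board 12 mm thick, 120 mm wide (y), x = -44 to +50 mm; the tail edge (x = +50) is a half round of 6 mm radius. The tongue sticks out at -x.
- tongue (a point): Middle of the tongue's tip edge, at (-60, 0, 2.5) mm of the rest, axes as the rest. The tongue is 5 mm thick, flush with the board's underside, over the full 120 mm width, from x = -44 to -60 mm; its tip is rounded (2.5 mm radius).
- grip (a point): Where to centre the fingers, inside the saddle block, at (5, 0, 44) mm of the rest, axes as the rest. Block: 30 mm thick (x = -10 to +20 mm; close the fingers along x), 100 mm wide (y), z = 12 to 52 mm in the middle; at each end (|y| over 24 mm) a horn rises to z = 68 mm; thin cork pads slope up to the horns.
- jig: The jig, screwed to the bench: smooth plywood bed 216 (x) by 150 (y) by 18 mm, and on it an adjustable frame: grooved wooden rail at -x, low strips 6 mm high along both sides (|y| = 69 to 74 mm), sprung roller and aluminium block at +x. The frame is clamped fast anywhere within 18 mm of its middle setting along x; this is not measured: feel for it. Origin: centre of the underside; z up.
- groove (a point): Middle of the groove's mouth at the frame's middle setting, (-62, 0, 22) mm of the jig, axes as the jig; really up to 18 mm off in x. The groove runs along y, opens to +x, is 8 mm high (its floor is the bed) and 8 mm deep; the rail is 150 mm wide, 16 mm high. A home tongue can tilt 25 degrees at most; at 15 to 20 the tail clears the roller. A light push (5 to 10 N) takes it home.
- seat (a point): On the bed at (-10, 0, 18) mm of the jig, axes as the jig: where the rest's origin lies when locked, if the frame is at its middle setting; else up to 18 mm off in x. Locked: tongue tip against the groove's back wall, board flat on the bed. The board cannot be slid in flat (the roller is in the way) nor dropped in (the rail's lip is).
- roller (a point): Middle of the steel roller's axis when out, at the frame's middle setting: (41, 0, 32) mm of the jig; really up to 18 mm off in x, by as much as the groove. Roller 10 mm diameter, 50 mm long along y, turns freely. The aluminium block behind it is 31 to 45 mm further in +x, 70 mm wide and 24 mm above the bed.
- catch (a joint): Slide of the sprung roller, m: 0 = out, up to 0.006 pushed away from the rail (jig +x), spring 2.5 N/mm with 3 N at the start. A tail coming down pushes it back about 4 mm, then it springs out over the tail edge to about 0.0005. With the tongue home this takes 5 to 8 N downward at the tail; the weight of the rest is not enough. With the tongue not home it jams.
- screwdriver: Bystander: screwdriver with a wooden handle, lying between the places of jig and rest. Origin under its middle.
- sanding_block: Bystander: black rubber sanding block 70 x 34 x 26 mm, also in between. Origin: centre of its underside.
- fret_jar: Bystander: small glass jar, 38 mm diameter, 45 mm tall, also in between, further away. Origin: centre of its underside.
- hammer: Bystander: hammer lying at the left. Origin under its middle.
- glue: Bystander: white glue bottle, 56 mm diameter, 150 mm tall, at the left. Origin: centre of its underside.
- fingerboard: Bystander: dark wooden strip 260 x 55 x 8 mm, flat on the bench at the right. Origin: centre of its underside.
- wrench: Bystander: steel wrench lying at the far edge. Origin under its middle.
There are look-alikes about, which are no part of the job. Several things have the shape of the rest; the one meant has the colours described above.

How it is judged:
By the outcome, as a careful person would: the job done as asked, in the order asked, and still so for the second after the job is handed in, with the robot touching nothing.
It also fails if it takes over 48 s, if anything falls off the work surface, if the arm or the gripper's body presses on something with over 40 N, if the wrist force passes 120 N, or if a joint passes its speed limit or range.

## Working session

There is one attempt and no reset: what is moved stays moved. The work goes in short steps, Python scripts to look and compute and a tool call to move; the robot and the scene stay as the last step left them, time stands still between calls to the robot, and variables do not carry over. Pictures are saved under pics/ and viewed, at most 10 in all, crops included, and the job is handed in when it is done.

```bash
ls; mkdir -p pics; cat > h.py <<'E'
import numpy as np, cv2
from scipy.spatial.transform import Rotation as R
from plant import bot
def save(n,f): 
    im=bot.snapshot(n); cv2.imwrite('pics/'+f,im[:,:,::-1]); return im
E
python3 - <<'E'
from h import *
for n in("top","scene"): save(n,n+"1.png"); print(n,bot.get_calibration(n))
print(bot.observe())
E
```

```text
pics
top {'fx': 566.7127868955964, 'fy': 566.7127868955964, 'cx': 314.7749051117435, 'cy': 239.401474599566, 'xyz': array([0.41358771, 0.05587493, 1.2874068 ]), 'attitude': array([-3.03643037, -0.03169745, -1.56592791])}
scene {'fx': 522.743382055427, 'fy': 522.743382055427, 'cx': 315.8375314848935, 'cy': 238.88135503002206, 'xyz': array([ 1.25739223, -0.00223729,  0.87913319]), 'attitude': array([-2.43403266, -0.00904219,  1.50783902])}
{'clock': 0.1, 'joints': array([ 1.07624836e+00,  4.86715769e-02,  9.77454188e-02,  1.62203001e+00,
       -3.07816174e-05,  1.44303445e+00]), 'qd': array([-0.00228361, -0.00149678,  0.00421481, -0.00221734,  0.00040531,
       -0.00142152]), 'joint_torque': array([ 2.23452764e-03, -3.39850938e+01,  3.20936179e+01,  1.58320460e-02,
       -2.06933746e-04, -2.37174632e-06]), 'tool_pos': array([0.18802136, 0.48960709, 0.2472323 ]), 'tcp_rot': array([-3.13944649e+00, -2.44664674e-04,  2.77480634e+00]), 'contact_force': array([ 0.0140984 , -0.29997992, -0.26321359]), 'wrist_torque': array([-0.00327891, -0.00923689,  0.01777757]), 'finger_force': 0.0, 'finger_gap': 0.08547795750850812}
```

View pics/top1.png

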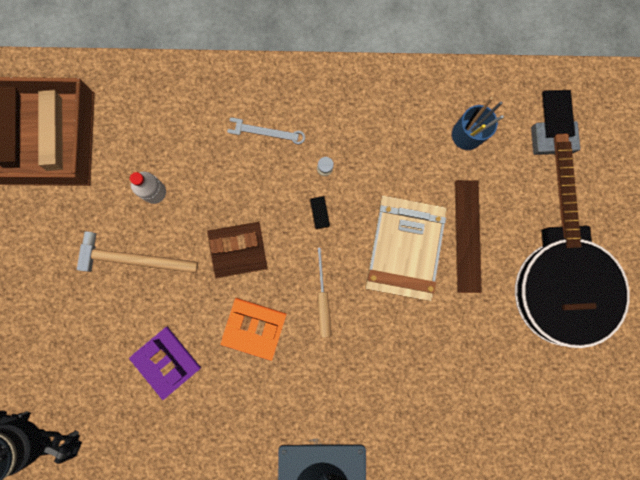

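View pics/scene1.png

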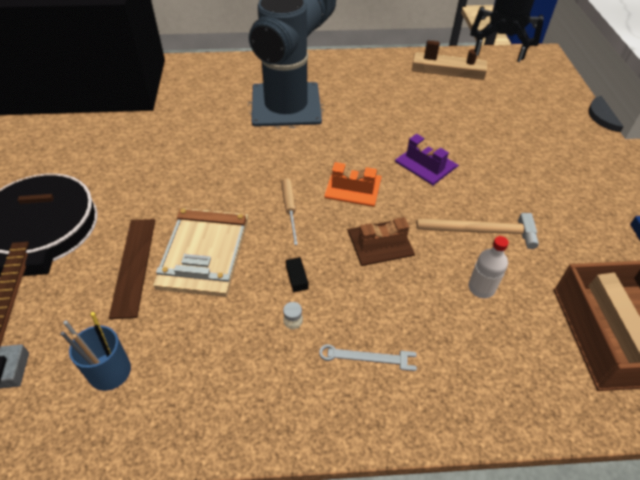

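The rest is at about (238,249) in the top picture, and the jig at (407,248) with its brown rail nearest the robot. The look-alikes are the orange and purple ones. I'll zoom in for the corners.

```bash
python3 - <<'E'
import cv2,numpy as np
im=cv2.imread('pics/top1.png')
a=cv2.resize(im[210:290,195:280],None,fx=4.6,fy=4.6,interpolation=cv2.INTER_CUBIC)
b=cv2.resize(im[185:310,360:455],None,fx=4.4,fy=4.4,interpolation=cv2.INTER_CUBIC)
o=np.zeros((555,395+420,3),np.uint8)[:, :800]
o[:a.shape[0],:a.shape[1]]=a; w=min(b.shape[1],800-393); o[:b.shape[0],393:393+w]=b[:,:w]
cv2.imwrite('pics/crop1.png',o)
E
```

```text
(no output)
```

View pics/crop1.png

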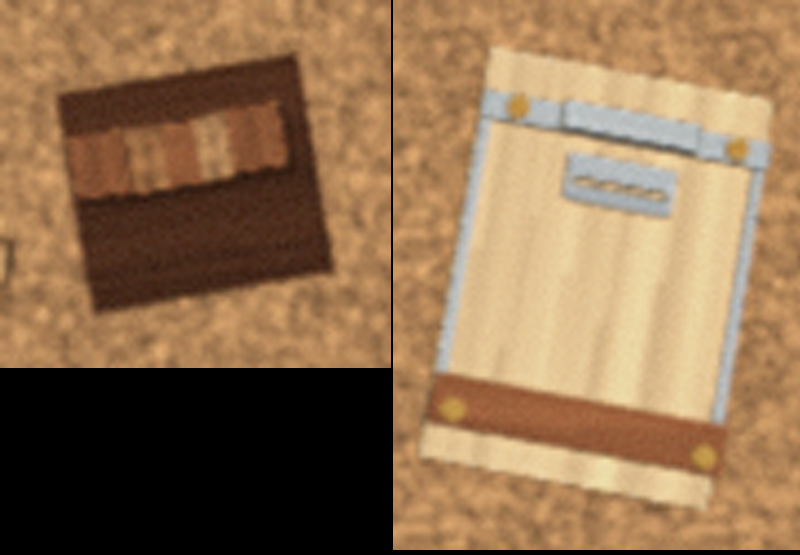

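The dark rest has its tongue towards the robot (plain bottom edge) and its tail up in the picture. Rest corners in the crop are (58,96), (296,54), (333,271), (96,312). Jig corners are (490,47), (773,98), (710,508), (420,455), and the rail's inner top edge runs from (437,372) to (728,426).

```bash
cat >> h.py <<'E'
def ray(cal,px,z):
    M=R.from_euler('xyz',cal['attitude']).as_matrix()
    px=np.atleast_2d(px); d=np.c_[(px[:,0]-cal['cx'])/cal['fx'],(px[:,1]-cal['cy'])/cal['fy'],np.ones(len(px))]@M.T
    return cal['xyz']+d*((z-cal['xyz'][2])/d[:,2])[:,None]
def fit(P,Q): # model P (n,2) to world Q (n,2): x,y,yaw
    p=P-P.mean(0);q=Q-Q.mean(0)
    a=np.arctan2((p[:,0]*q[:,1]-p[:,1]*q[:,0]).sum(),(p*q).sum())
    c,s=np.cos(a),np.sin(a);t=Q.mean(0)-np.array([[c,-s],[s,c]])@P.mean(0)
    return t,a,np.linalg.norm(q-p@np.array([[c,-s],[s,c]]).T,axis=1)
E
python3 - <<'E'
from h import *
c=bot.get_calibration('top')
f=lambda p,x,s,o:(np.array(p,float)-[x,0])/s+o
r=f([(58,96),(296,54),(333,271),(96,312)],0,4.6,[194.6,209.6])
j=f([(490,47),(773,98),(710,508),(420,455)],393,4.4,[359.6,184.6])
rail=f([(437,372),(728,426)],393,4.4,[359.6,184.6])
Q=np.r_[ray(c,r[:2],.008),ray(c,r[2:],.004)][:,:2]
P=np.array([(50,60),(50,-60),(-60,-60),(-60,60)])/1e3
t,a,e=fit(P,Q);print('rest',t,a,e)
t2,a2,e2=fit(np.array([(108,75),(108,-75),(-108,-75),(-108,75)])/1e3,ray(c,j,.018)[:,:2]);print('jig',t2,a2,e2)
rl=ray(c,rail,.034)[:,:2].mean(0)-t2; print('mouth x in jig',rl@[np.cos(a2),np.sin(a2)])
o=bot.observe();T=R.from_euler('xyz',o['tcp_rot'])
ra=R.from_euler('z',a).as_matrix(); g=np.r_[t,0]+ra@[.005,0,.042]
G=R.from_matrix(np.c_[ra[:,1],ra[:,0],-ra[:,2]])
print('grip',g,'delta tool',T.inv().apply(g-o['tool_pos']),'rot',(T.inv()*G).as_rotvec())
E
```

```text
rest [0.52992816 0.19216289] 0.18390194398755053 [0.0012563  0.00119612 0.00140751 0.00192957]
jig [ 0.53194928 -0.19102006] -0.1727339098282644 [0.00096216 0.00053074 0.00061189 0.00086917]
mouth x in jig -0.06545996801531055
grip [0.53484385 0.19307723 0.042     ] delta tool [-0.43014443 -0.15198892  0.20545373] rot [-2.08153230e-03  8.71588135e-04  1.02010792e+00]
```

The rows are not in the units I measure in: shifts go in shares of 0.8 m and turns go in shares of 90 degrees. I convert before sending: -0.043 m is -0.0538, -0.0152 m is -0.019, 0.146 rad is 0.0929.

shift_gripper([
  [-0.0538, -0.019, 0.01, 0, 0, 0, 0.065],
  [-0.0538, -0.019, 0.01, 0, 0, 0, 0.065],
  [-0.0538, -0.019, 0.01, 0, 0, 0, 0.065],
  [-0.0538, -0.019, 0.01, 0, 0, 0, 0.065],
  [-0.0538, -0.019, 0.01, 0, 0, 0, 0.065],
  [-0.0538, -0.019, 0.01, 0, 0, 0, 0.065],
  [-0.0538, -0.019, 0.01, 0, 0, 0, 0.065],
  [-0.0538, -0.019, 0.01, 0, 0, 0, 0.065],
  [-0.0538, -0.019, 0.01, 0, 0, 0, 0.065],
  [-0.0538, -0.019, 0.01, 0, 0, 0, 0.065],
  [0, 0, 0, 0, 0, 0.0929, 0.065],
  [0, 0, 0, 0, 0, 0.0929, 0.065],
  [0, 0, 0, 0, 0, 0.0929, 0.065],
  [0, 0, 0, 0, 0, 0.0929, 0.065],
  [0, 0, 0, 0, 0, 0.0929, 0.065],
  [0, 0, 0, 0, 0, 0.0929, 0.065],
  [0, 0, 0, 0, 0, 0.0917, 0.065],
  [0, 0, 0, 0, 0, 0, 0.065],
])

```text
clock: 1.9
tool_pos: [0.5347, 0.1939, 0.1676]
tcp_rot: [-3.14, 0.0, 1.755]
contact_force: [-0.6, 0.7, 0.4]
finger_gap: 0.0654
finger_force: 0.0
```

```bash
python3 - <<'E'
from h import *
print(bot.observe(),bot.get_calibration('wrist'))
save('wrist','w1.png')
E
```

```text
{'clock': 1.9, 'joints': array([ 2.29924086e-01,  1.59860397e-01,  5.97372576e-02,  1.47209605e+00,
       -7.75751130e-06,  1.61646738e+00]), 'qd': array([ 0.00042146, -0.00181065,  0.00271301, -0.00123885, -0.0004561 ,
       -0.10394546]), 'joint_torque': array([-8.77714047e-03, -3.82941914e+01,  3.21642923e+01,  8.68037052e-03,
       -3.62691799e-04,  5.22332098e-01]), 'tool_pos': array([0.53474688, 0.19387038, 0.16756842]), 'tcp_rot': array([-3.14017163e+00,  7.27104434e-05,  1.75504942e+00]), 'contact_force': array([-0.58706431,  0.65776768,  0.44631589]), 'wrist_torque': array([ 0.02050605, -0.06755003, -0.05113291]), 'finger_force': 0.0, 'finger_gap': 0.06542273668960248} {'fx': 411.9101964547521, 'fy': 411.9101964547521, 'cx': 320.6295692070035, 'cy': 241.19231294465308, 'xyz': array([0.52324013, 0.26183885, 0.2926634 ]), 'attitude': array([2.86547635e+00, 1.65667582e-04, 1.84105192e-01])}
```

View pics/w1.png

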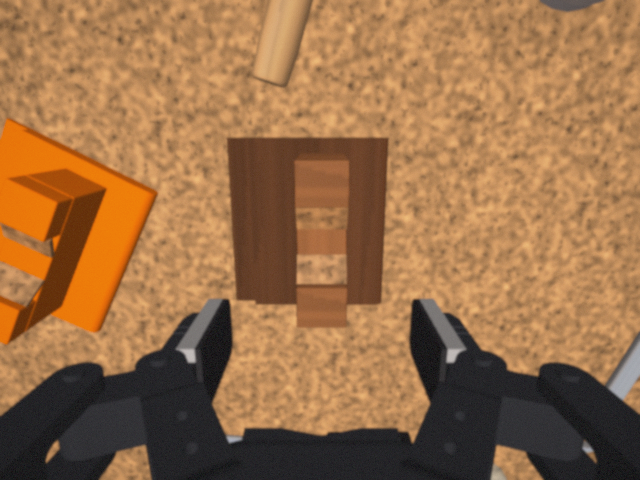

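The wrist view shows the rest below. Its tongue is at the left (step at (255,303)) and its tail at the right. Board corners are (228,138), (388,138), (381,304), (238,299); horn top corners are (294,160), (349,160), (347,326), (297,326).

```bash
python3 - <<'E'
from h import *
c=bot.get_calibration('wrist')
Q=ray(c,[(228,138),(238,299)],.004)
Q=np.r_[Q,ray(c,[(388,138),(381,304)],.008),ray(c,[(297,326),(347,326)],.068)][:,:2]
P=np.array([(-60,60),(-60,-60),(50,60),(50,-60),(-10,-50),(20,-50)])/1e3
t,a,e=fit(P,Q);print('rest',t,a,e)
t,a4,e=fit(P[:4],Q[:4]);print('rest4',t,a4,e)
t,a=(t+[0,0]),a
o=bot.observe();T=R.from_euler('xyz',o['tcp_rot'])
ra=R.from_euler('z',a4).as_matrix(); g=np.r_[t,0]+ra@[.005,0,.042]
G=R.from_matrix(np.c_[ra[:,1],ra[:,0],-ra[:,2]])
print('grip',g,'delta tool',T.inv().apply(g-o['tool_pos']),'rot',(T.inv()*G).as_rotvec())
E
```

```text
rest [0.53192783 0.19423818] 0.18367445457145926 [0.00119178 0.00142873 0.00123166 0.00162861 0.00125885 0.0013367 ]
rest4 [0.53212208 0.19361752] 0.18323290386792707 [0.00067416 0.00168893 0.00122349 0.00106844]
grip [0.53703837 0.19452857 0.042     ] delta tool [0.0002083  0.00248238 0.12565061] rot [-1.26164158e-03  1.16237407e-05  3.61640627e-03]
```

To row units: 0.025 m is 0.0313, 0.015 m is 0.0188, 0.003 rad is 0.0019.

shift_gripper([
  [0, 0.0025, 0.0313, 0, 0, 0.0019, 0.065],
  [0, 0, 0.0313, 0, 0, 0, 0.065],
  [0, 0, 0.0313, 0, 0, 0, 0.065],
  [0, 0, 0.0313, 0, 0, 0, 0.065],
  [0, 0, 0.0188, 0, 0, 0, 0.065],
  [0, 0, 0.0125, 0, 0, 0, 0.065],
  [0, 0, 0, 0, 0, 0, 0.065],
  [0, 0, 0, 0, 0, 0, 0.02],
  [0, 0, 0, 0, 0, 0, 0.02],
  [0, 0, 0, 0, 0, 0, 0.02],
  [0, 0, 0, 0, 0, 0, 0.02],
  [0, 0, 0, 0, 0, 0, 0.02],
  [0, 0, 0, 0, 0, 0, 0.02],
  [0, 0, 0, 0, 0, 0, 0.02],
], grip_force=70)

```text
clock: 3.35
tool_pos: [0.5377, 0.1946, 0.0453]
tcp_rot: [3.14, -0.0, 1.752]
contact_force: [-2.9, -0.6, 6.1]
finger_gap: 0.0287
finger_force: 72.9
```

To row units: -0.04 m is -0.05, -0.03 m is -0.0375.

shift_gripper([
  [0, 0, -0.0125, 0, 0, 0, 0.02],
  [0, 0, -0.0375, 0, 0, 0, 0.02],
  [0, 0, -0.05, 0, 0, 0, 0.02],
  [0, 0, -0.05, 0, 0, 0, 0.02],
  [0, 0, -0.0125, 0, 0, 0, 0.02],
  [0, 0, 0, 0, 0, 0, 0.02],
  [0, 0, 0, 0, 0, 0, 0.02],
  [0, 0, 0, 0, 0, 0, 0.02],
])

```text
clock: 4.15
tool_pos: [0.5353, 0.1939, 0.1697]
tcp_rot: [-3.135, 0.0, 1.752]
contact_force: [0.3, 0.1, -4.3]
finger_gap: 0.0286
finger_force: 71.7
```

```bash
cat >> h.py <<'E'
JT=np.array([0.53195,-0.19102,0]); JA=-0.17273
RT=np.array([.005,0,.0453])  # TCP in rest frame
def restpose(o):
    T=R.from_euler('xyz',o['tool_pos']*0+o['tcp_rot']).as_matrix()
    Rr=np.c_[T[:,1],T[:,0],-T[:,2]]
    return o['tool_pos']-Rr@RT,Rr
def injig(o):
    p,Rr=restpose(o);J=R.from_euler('z',JA)
    M=R.from_matrix(Rr); tip=p+Rr@[-.060,0,.0025]
    tail=p+Rr@[.050,0,.006]
    E=(J.inv()*M).as_rotvec()
    return J.inv().apply(tip-JT)*1e3,J.inv().apply(tail-JT)*1e3,np.degrees(E)
def target(tip,tilt): # tip in jig m, tilt deg -> tool pos,rot
    J=R.from_euler('z',JA); M=J*R.from_euler('y',-tilt,degrees=True); Rm=M.as_matrix()
    p=JT+J.apply(tip)-Rm@[-.060,0,.0025]+Rm@RT
    return p,R.from_matrix(np.c_[Rm[:,1],Rm[:,0],-Rm[:,2]])
def delta(tip,tilt):
    o=bot.observe();T=R.from_euler('xyz',o['tcp_rot']);p,G=target(np.array(tip),tilt)
    return T.inv().apply(p-o['tool_pos']),(T.inv()*G).as_rotvec(),p
E
python3 - <<'E'
from h import *
np.set_printoptions(precision=4,suppress=True)
o=bot.observe();print(o['contact_force'],o['wrist_torque'],o['tool_pos'],o['tcp_rot'],o['finger_gap']); print(injig(o))
for a in ((-.03,0,.1),0),((-.03,0,.1),18),((-.03,0,.024),18): print(delta(*a))
E
```

```text
[ 0.2822  0.1324 -4.2981] [-0.0218 -0.003   0.0152] [0.5353 0.1939 0.1697] [-3.1354  0.0003  1.7518] 0.028554991492782282
(array([-124.0641,  357.1581,  127.2899]), array([-20.8577, 395.2725, 130.1121]), array([-0.0804,  0.3462, 20.2687]))
(array([-0.3902, -0.0396,  0.0273]), array([-0.006 ,  0.0014,  0.3538]), array([ 0.5664, -0.197 ,  0.1428]))
(array([-0.3845, -0.0551,  0.0094]), array([-0.3169, -0.0542,  0.3511]), array([ 0.5503, -0.1942,  0.1608]))
(array([-0.3844, -0.0546,  0.0854]), array([-0.3169, -0.0542,  0.3511]), array([ 0.5503, -0.1942,  0.0848]))
```

To row units: -0.039 m is -0.0488, -0.005 m is -0.0063, 0.118 rad is 0.0751.

shift_gripper([
  [-0.0488, -0.0063, 0, 0, 0, 0, 0.02],
  [-0.0488, -0.0063, 0, 0, 0, 0, 0.02],
  [-0.0488, -0.0063, 0, 0, 0, 0, 0.02],
  [-0.0488, -0.0063, 0, 0, 0, 0, 0.02],
  [-0.0488, -0.0063, 0, 0, 0, 0, 0.02],
  [-0.0488, -0.0063, 0, 0, 0, 0, 0.02],
  [-0.0488, -0.0063, 0, 0, 0, 0, 0.02],
  [-0.0488, -0.0063, 0, 0, 0, 0, 0.02],
  [-0.0488, -0.0063, 0, 0, 0, 0, 0.02],
  [-0.0488, -0.0063, 0, 0, 0, 0, 0.02],
  [0, 0, 0, 0, 0, 0.0751, 0.02],
  [0, 0, 0, 0, 0, 0.0751, 0.02],
  [0, 0, 0, 0, 0, 0.0751, 0.02],
  [0, 0, 0, -0.0668, 0, 0, 0.02],
  [0, 0, 0, -0.0668, 0, 0, 0.02],
  [0, 0, 0, -0.0668, 0, 0, 0.02],
  [0, 0, 0, 0, 0, 0, 0.02],
  [0, 0, 0, 0, 0, 0, 0.02],
])

```text
clock: 5.95
tool_pos: [0.556, -0.1974, 0.1703]
tcp_rot: [2.833, -0.001, 1.397]
contact_force: [1.4, -0.1, -3.8]
finger_gap: 0.0287
finger_force: 71.6
```

```bash
python3 - <<'E'
from h import *
np.set_printoptions(precision=4,suppress=True)
o=bot.observe();print(o['contact_force'],o['wrist_torque']); print(injig(o))
print(delta((-.03,0,.024),18))
print(bot.get_calibration('wrist'));save('wrist','w2.png');save('scene','s2.png');save('top','t2.png')
im=cv2.imread('pics/s2.png')[150:330,110:300]; cv2.imwrite('pics/s2c.png',cv2.resize(im,None,fx=3,fy=3,interpolation=cv2.INTER_CUBIC))
E
```

```text
[ 1.4315 -0.1404 -3.7969] [ 0.0376  0.5495 -0.0502]
(array([-24.1547,  -2.0044, 109.7465]), array([ 79.5931,  -2.1331, 146.4701]), array([  0.0786, -17.67  ,  -0.0537]))
(array([ 0.002 , -0.0318,  0.0796]), array([-0.0058, -0.0012, -0.0011]), array([ 0.5503, -0.1942,  0.0848]))
{'fx': 411.9101964547521, 'fy': 411.9101964547521, 'cx': 320.6295692070035, 'cy': 241.19231294465308, 'xyz': array([ 0.5313, -0.1229,  0.2895]), 'attitude': array([ 2.8675, -0.3097, -0.1741])}
```

View pics/w2.png

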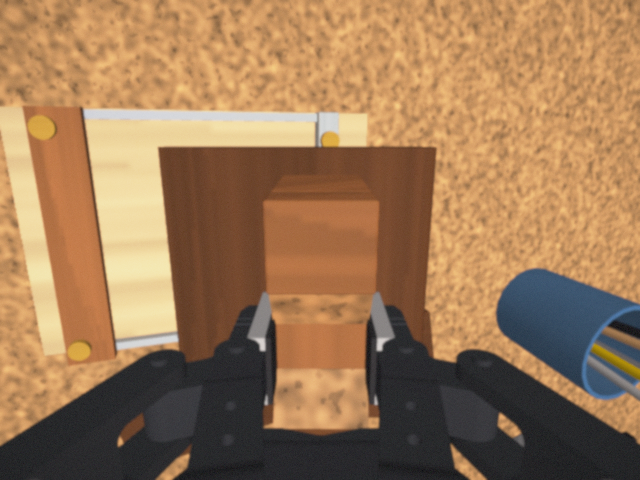

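The wrist view shows the rest held tilted above the jig, rail at left with its inner edge from (82,108) to (115,358). Jig corners are (367,113) and (45,354), and the rest's +y edge corners are (160,148) and (436,148).

```bash
python3 - <<'E'
from h import *
np.set_printoptions(precision=4,suppress=True)
c=bot.get_calibration('wrist');o=bot.observe();J=R.from_euler('z',JA)
q=J.inv().apply(ray(c,[(367,113),(45,354)],.018)-JT)*1e3;print('jig corners, expect 108,75;-108,-75',q)
print('rail edge',J.inv().apply(ray(c,[(82,108),(115,358)],.034)-JT)*1e3)
p,Rr=restpose(o)
M=R.from_euler('xyz',c['attitude']).as_matrix()
for m in ([-.06,.06,.004],[.05,.06,.009],[-.010,.05,.068],[.02,.05,.068]):
    v=M.T@(p+Rr@np.array(m)-c['xyz']);print(v[0]/v[2]*c['fx']+c['cx'],v[1]/v[2]*c['fy']+c['cy'])
E
```

```text
jig corners, expect 108,75;-108,-75 [[ 115.5357   73.7418   18.    ]
 [-103.0897  -74.4127   18.    ]]
rail edge [[-58.1024  74.5452  34.    ]
 [-60.7218 -76.078   34.    ]]
153.32529913210936 149.198041398099
435.81469289770075 149.87381368921925
257.57543353559964 204.4332742867169
376.9399763032625 204.38489006653145
```

To row units: 0.0155 m is 0.0194, 0.002 m is 0.0025, -0.005 rad is -0.0032.

shift_gripper([
  [0.0025, -0.0094, 0.0194, 0, 0, 0, 0.02],
  [0, -0.0094, 0.0194, -0.0032, 0, 0, 0.02],
  [0, -0.0094, 0.0194, 0, 0, 0, 0.02],
  [0, -0.0094, 0.0194, 0, 0, 0, 0.02],
  [0, -0.0094, 0.0194, 0, 0, 0, 0.02],
  [0, 0, 0, 0, 0, 0, 0.02],
  [0, 0, 0, 0, 0, 0, 0.02],
  [0, 0, 0, 0, 0, 0, 0.02],
])

```text
clock: 6.9
tool_pos: [0.5493, -0.1953, 0.0903]
tcp_rot: [2.818, 0.001, 1.398]
contact_force: [0.7, -0.2, -4.1]
finger_gap: 0.029
finger_force: 71.7
```

```bash
python3 - <<'E'
from h import *
np.set_printoptions(precision=4,suppress=True)
o=bot.observe();print(o['contact_force'],o['wrist_torque']); print(injig(o))
E
```

```text
[ 0.6961 -0.2217 -4.1226] [ 0.0995  0.5904 -0.0304]
(array([-30.231 ,  -1.3448,  29.0784]), array([72.9553, -1.304 , 67.3516]), array([ -0.069 , -18.5281,   0.0082]))
```

To row units: 0.0028 m is 0.0035, -0.001 m is -0.0013.

shift_gripper([
  [0.0013, -0.0013, 0.0035, 0, 0, 0, 0.02],
  [0, -0.0008, 0.0024, 0, 0, 0, 0.02],
  [0, -0.0004, 0.0012, 0, 0, 0, 0.02],
  [0, -0.0004, 0.0012, 0, 0, 0, 0.02],
  [0, 0, 0, 0, 0, 0, 0.02],
  [0, 0, 0, 0, 0, 0, 0.02],
])

```text
clock: 7.5
tool_pos: [0.5474, -0.1934, 0.081]
tcp_rot: [2.822, 0.0, 1.398]
contact_force: [-0.7, -0.6, -4.7]
finger_gap: 0.0282
finger_force: 71.9
```

```bash
python3 - <<'E'
from h import *
np.set_printoptions(precision=4,suppress=True)
o=bot.observe();print(o['contact_force'],o['wrist_torque']); print(injig(o))
E
```

```text
[-0.6855 -0.561  -4.6558] [ 0.0676  0.6346 -0.0137]
(array([-32.6613,   0.3383,  19.9129]), array([70.6563,  0.3003, 57.8303]), array([ -0.0043, -18.3306,  -0.021 ]))
```

shift_gripper([
  [0, -0.0004, 0.0012, 0, 0, 0, 0.02],
  [0, -0.0004, 0.0012, 0, 0, 0, 0.02],
  [0, 0, 0, 0, 0, 0, 0.02],
])

```text
clock: 7.8
tool_pos: [0.5477, -0.1935, 0.0806]
tcp_rot: [2.821, 0.0, 1.398]
contact_force: [-4.5, 1.8, 4.9]
finger_gap: 0.0286
finger_force: 73.0
```

```bash
python3 - <<'E'
from h import *
np.set_printoptions(precision=4,suppress=True)
o=bot.observe();print(o['contact_force'],o['wrist_torque']); print(injig(o))
E
```

```text
[-4.5267  1.829   4.9099] [0.5017 1.5017 0.0936]
(array([-32.1893,   0.2425,  19.4588]), array([71.0889,  0.223 , 57.4835]), array([ -0.0234, -18.3901,  -0.015 ]))
```

To row units: -0.0019 m is -0.0024, -0.0011 m is -0.0014.

shift_gripper([
  [0, 0.0005, -0.0014, 0, 0, 0, 0.02],
  [0, -0.0024, -0.0008, 0, 0, 0, 0.02],
  [0, -0.0024, -0.0008, 0, 0, 0, 0.02],
  [0, -0.0024, -0.0008, 0, 0, 0, 0.02],
  [0, -0.0024, -0.0008, 0, 0, 0, 0.02],
  [0, -0.0024, -0.0008, 0, 0, 0, 0.02],
  [0, -0.0024, -0.0008, 0, 0, 0, 0.02],
  [0, -0.0024, -0.0008, 0, 0, 0, 0.02],
  [0, -0.0024, -0.0008, 0, 0, 0, 0.02],
  [0, -0.0024, -0.0008, 0, 0, 0, 0.02],
  [0, 0, 0, 0, 0, 0, 0.02],
])

```text
clock: 8.9
tool_pos: [0.5302, -0.1905, 0.0807]
tcp_rot: [2.82, 0.0, 1.398]
contact_force: [2.7, -0.1, 2.4]
finger_gap: 0.0284
finger_force: 72.5
```

```bash
python3 - <<'E'
from h import *
np.set_printoptions(precision=4,suppress=True)
o=bot.observe();print(o['contact_force'],o['wrist_torque']); print(injig(o))
E
```

```text
[ 2.7072 -0.0642  2.3631] [-0.0505 -0.3387  0.0252]
(array([-49.908 ,   0.1712,  19.5864]), array([53.3495,  0.1638, 57.6672]), array([ -0.0272, -18.4213,  -0.0093]))
```

To row units: -0.00095 m is -0.0012, -0.0008 m is -0.001.

shift_gripper([
  [0, -0.001, -0.001, 0, 0, 0, 0.02],
  [0, -0.0012, -0.0004, 0, 0, 0, 0.02],
  [0, -0.0012, -0.0004, 0, 0, 0, 0.02],
  [0, -0.0012, -0.0004, 0, 0, 0, 0.02],
  [0, -0.0012, -0.0004, 0, 0, 0, 0.02],
  [0, -0.0012, -0.0004, 0, 0, 0, 0.02],
  [0, -0.0012, -0.0004, 0, 0, 0, 0.02],
  [0, -0.0012, -0.0004, 0, 0, 0, 0.02],
  [0, -0.0012, -0.0004, 0, 0, 0, 0.02],
  [0, 0, 0, 0, 0, 0, 0.02],
])

```text
clock: 9.9
tool_pos: [0.5212, -0.1889, 0.0807]
tcp_rot: [2.821, 0.0, 1.398]
contact_force: [4.1, -0.7, 3.4]
finger_gap: 0.0287
finger_force: 72.5
```

```bash
python3 - <<'E'
from h import *
np.set_printoptions(precision=4,suppress=True)
o=bot.observe();print(o['contact_force'],o['wrist_torque']); print(injig(o))
E
```

```text
[ 4.144  -0.6718  3.351 ] [-0.1076 -0.5972  0.0571]
(array([-59.1789,   0.2585,  19.632 ]), array([44.1088,  0.2326, 57.6308]), array([ -0.014 , -18.3758,  -0.0165]))
```

shift_gripper([
  [0, -0.0012, -0.0004, 0, 0, 0, 0.02],
  [0, -0.0012, -0.0004, 0, 0, 0, 0.02],
  [0, -0.0012, -0.0004, 0, 0, 0, 0.02],
  [0, -0.0012, -0.0004, 0, 0, 0, 0.02],
  [0, 0, 0, 0, 0, 0, 0.02],
])

```text
clock: 10.4
tool_pos: [0.5173, -0.1882, 0.0807]
tcp_rot: [2.821, 0.0, 1.398]
contact_force: [5.4, -0.0, 3.9]
finger_gap: 0.0283
finger_force: 72.6
```

```bash
python3 - <<'E'
from h import *
np.set_printoptions(precision=4,suppress=True)
o=bot.observe();print(o['contact_force'],o['wrist_torque']); print(injig(o))
E
```

```text
[ 5.3693 -0.0112  3.8684] [-0.1334 -0.7468 -0.0221]
(array([-63.0548,   0.2509,  19.5937]), array([40.2261,  0.2305, 57.611 ]), array([ -0.0134, -18.386 ,  -0.0134]))
```

To row units: -0.0012 m is -0.0015, -0.00095 m is -0.0012.

shift_gripper([
  [0, 0.0005, -0.0015, 0, 0, 0, 0.02],
  [0, -0.0012, -0.0004, 0, 0, 0, 0.02],
  [0, -0.0012, -0.0004, 0, 0, 0, 0.02],
  [0, -0.0012, -0.0004, 0, 0, 0, 0.02],
  [0, 0, 0, 0, 0, 0, 0.02],
])

```text
clock: 10.9
tool_pos: [0.5132, -0.1872, 0.0806]
tcp_rot: [2.824, -0.0, 1.398]
contact_force: [2.9, -1.3, 0.5]
finger_gap: 0.0285
finger_force: 72.2
```

```bash
python3 - <<'E'
from h import *
np.set_printoptions(precision=4,suppress=True)
o=bot.observe();print(o['contact_force'],o['wrist_torque']); print(injig(o))
E
```

```text
[ 2.8914 -1.3372  0.4772] [-0.0257 -0.0811  0.0189]
(array([-67.5182,   0.6168,  19.636 ]), array([35.8793,  0.5545, 57.335 ]), array([  0.0246, -18.2096,  -0.0284]))
```

shift_gripper([
  [0, -0.0012, -0.0004, 0, 0, 0, 0.02],
  [0, -0.0012, -0.0004, 0, 0, 0, 0.02],
  [0, 0, 0, 0, 0, 0, 0.02],
])

```text
clock: 11.2
tool_pos: [0.5113, -0.1868, 0.0806]
tcp_rot: [2.824, -0.0, 1.398]
contact_force: [1.5, -0.0, -0.8]
finger_gap: 0.0288
finger_force: 72.1
```

```bash
python3 - <<'E'
from h import *
np.set_printoptions(precision=4,suppress=True)
o=bot.observe();print(o['contact_force'],o['wrist_torque']); print(injig(o))
E
```

```text
[ 1.5145 -0.0462 -0.7759] [-0.0307  0.1411  0.081 ]
(array([-69.456 ,   0.6343,  19.6672]), array([33.9375,  0.5748, 57.377 ]), array([  0.0247, -18.2156,  -0.0269]))
```

To row units: -0.00095 m is -0.0012, -0.0003 m is -0.0004.

shift_gripper([
  [0, -0.0012, -0.0004, 0, 0, 0, 0.02],
  [0, -0.0012, -0.0004, 0, 0, 0, 0.02],
  [0, 0, 0, 0, 0, 0, 0.02],
])

```text
clock: 11.5
tool_pos: [0.5093, -0.1865, 0.0807]
tcp_rot: [2.824, -0.0, 1.398]
contact_force: [0.5, -0.3, -0.5]
finger_gap: 0.0289
finger_force: 72.0
```

```bash
python3 - <<'E'
from h import *
np.set_printoptions(precision=4,suppress=True)
o=bot.observe();print(o['contact_force'],o['wrist_torque']); print(injig(o))
E
```

```text
[ 0.5496 -0.3236 -0.5487] [0.111  0.2877 0.0284]
(array([-71.4165,   0.5823,  19.6757]), array([31.9746,  0.5167, 57.3921]), array([  0.0209, -18.2192,  -0.0309]))
```

shift_gripper([
  [0, -0.0012, -0.0004, 0, 0, 0, 0.02],
  [0, -0.0012, -0.0004, 0, 0, 0, 0.02],
  [0, 0, 0, 0, 0, 0, 0.02],
])

```text
clock: 11.8
tool_pos: [0.5075, -0.1862, 0.0807]
tcp_rot: [2.823, -0.0, 1.398]
contact_force: [0.2, -0.5, -2.4]
finger_gap: 0.0289
finger_force: 71.9
```

```bash
python3 - <<'E'
from h import *
np.set_printoptions(precision=4,suppress=True)
o=bot.observe();print(o['contact_force'],o['wrist_torque']); print(injig(o))
im=save('top','t3.png'); cv2.imwrite('pics/t3c.png',cv2.resize(im[180:320,350:460,::-1],None,fx=4,fy=4,interpolation=cv2.INTER_CUBIC))
im=save('scene','s3.png'); cv2.imwrite('pics/s3c.png',cv2.resize(im[190:310,130:280,::-1],None,fx=5,fy=5,interpolation=cv2.INTER_CUBIC))
E
```

```text
[ 0.2209 -0.5017 -2.4272] [ 0.0645  0.4533 -0.0033]
(array([-73.2959,   0.546 ,  19.6979]), array([30.0872,  0.4809, 57.4362]), array([  0.0159, -18.2314,  -0.0316]))
```

View pics/s3c.png

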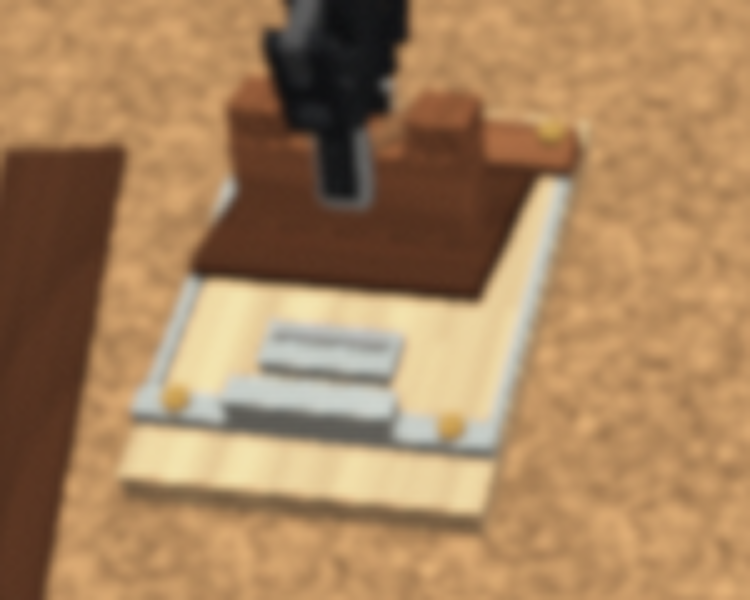

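The scene shows the tongue reaching the rail, near (530,165), with the tail high and well clear of the roller. I'll keep feeling forward.

To row units: -0.001 m is -0.0013, -0.0002 m is -0.0003.

shift_gripper([
  [0, -0.0013, -0.0003, 0, 0, 0, 0.02],
  [0, -0.0013, -0.0003, 0, 0, 0, 0.02],
  [0, 0, 0, 0, 0, 0, 0.02],
])

```text
clock: 12.2
tool_pos: [0.5069, -0.1861, 0.0812]
tcp_rot: [2.82, -0.0, 1.398]
contact_force: [4.4, -0.2, -6.8]
finger_gap: 0.029
finger_force: 71.3
```

```bash
python3 - <<'E'
from h import *
np.set_printoptions(precision=4,suppress=True)
o=bot.observe();print(o['contact_force'],o['wrist_torque']); print(injig(o))
E
```

```text
[ 4.3851 -0.1926 -6.7999] [-0.0254 -0.5898 -0.2302]
(array([-73.7008,   0.53  ,  20.0335]), array([29.5549,  0.4858, 58.119 ]), array([  0.0259, -18.4239,  -0.0185]))
```

shift_gripper([
  [0, -0.0013, -0.0003, 0, 0, 0, 0.02],
  [0, -0.0013, -0.0003, 0, 0, 0, 0.02],
  [0, 0, 0, 0, 0, 0, 0.02],
])

```text
clock: 12.5
tool_pos: [0.5063, -0.1861, 0.0818]
tcp_rot: [2.816, -0.001, 1.398]
contact_force: [8.1, 0.0, -7.8]
finger_gap: 0.0285
finger_force: 71.0
```

```bash
python3 - <<'E'
from h import *
np.set_printoptions(precision=4,suppress=True)
o=bot.observe();print(o['contact_force'],o['wrist_torque']); print(injig(o))
E
```

```text
[ 8.1207  0.0063 -7.8025] [-0.1158 -1.4102 -0.3948]
(array([-73.9966,   0.471 ,  20.5032]), array([29.1206,  0.4385, 58.9621]), array([  0.0317, -18.6312,  -0.0111]))
```

Contact is at tip x = -73.7 mm, matching the groove back wall expected from vision (mouth -65.5). The tongue is home, so now I'll lower the tail about the tip.

To row units: 0.00263 m is 0.0033, 0.00166 m is 0.0021, 0.04 rad is 0.0255.

shift_gripper([
  [0, -0.0004, 0.001, 0, 0, 0, 0.02],
  [0, 0.0021, 0.0033, 0.0255, 0, 0, 0.02],
  [0, 0.0021, 0.0033, 0.0255, 0, 0, 0.02],
  [0, 0, 0, 0, 0, 0, 0.02],
])

```text
clock: 12.9
tool_pos: [0.5114, -0.1876, 0.0776]
tcp_rot: [2.898, 0.001, 1.398]
contact_force: [5.1, -1.4, -2.5]
finger_gap: 0.0283
finger_force: 71.9
```

```bash
python3 - <<'E'
from h import *
np.set_printoptions(precision=4,suppress=True)
o=bot.observe();print(o['contact_force'],o['wrist_torque']); print(injig(o))
E
```

```text
[ 5.1324 -1.3536 -2.4961] [-0.121  -0.7352 -0.32  ]
(array([-73.6113,  -0.1847,  20.3632]), array([32.2917, -0.156 , 50.3098]), array([ -0.0441, -13.9671,   0.0083]))
```

To row units: 0.003 m is 0.0038, 0.00263 m is 0.0033, 0.04 rad is 0.0255.

shift_gripper([
  [0, 0.0015, 0.0038, 0.0255, 0, 0, 0.02],
  [0, 0.0019, 0.0033, 0.0255, 0, 0, 0.02],
  [0, 0, 0, 0, 0, 0, 0.02],
])

```text
clock: 13.2
tool_pos: [0.5156, -0.1887, 0.073]
tcp_rot: [2.976, 0.002, 1.398]
contact_force: [5.0, -1.0, -1.7]
finger_gap: 0.0287
finger_force: 72.1
```

```bash
python3 - <<'E'
from h import *
np.set_printoptions(precision=4,suppress=True)
o=bot.observe();print(o['contact_force'],o['wrist_torque']); print(injig(o))
E
```

```text
[ 4.9682 -1.0107 -1.6632] [-0.2849 -0.8334 -0.2263]
(array([-73.6196,  -0.6143,  20.1216]), array([34.3081, -0.5979, 41.6592]), array([-0.0921, -9.463 , -0.002 ]))
```

To row units: 0.0024 m is 0.003, 0.0022 m is 0.0028, 0.03 rad is 0.0191.

shift_gripper([
  [0, 0.0015, 0.0028, 0.0191, 0, 0, 0.02],
  [0, 0.0015, 0.003, 0.0191, 0, 0, 0.02],
  [0, 0, 0, 0, 0, 0, 0.02],
])

```text
clock: 13.5
tool_pos: [0.5184, -0.1893, 0.0696]
tcp_rot: [3.036, 0.002, 1.397]
contact_force: [2.4, -1.8, 3.9]
finger_gap: 0.029
finger_force: 72.9
```

```bash
python3 - <<'E'
from h import *
np.set_printoptions(precision=4,suppress=True)
o=bot.observe();print(o['contact_force'],o['wrist_torque']); print(injig(o))
E
```

```text
[ 2.4093 -1.7613  3.8608] [-0.249  -0.7122 -0.3519]
(array([-73.7969,  -0.7527,  20.1879]), array([35.2177, -0.7949, 35.2903]), array([-0.1195, -6.0649, -0.0322]))
```

shift_gripper([
  [0, 0.0015, 0.003, 0.0191, 0, 0, 0.02],
  [0, 0, 0, 0, 0, 0, 0.02],
])

```text
clock: 13.7
tool_pos: [0.5198, -0.1897, 0.0677]
tcp_rot: [3.065, 0.002, 1.397]
contact_force: [3.3, -1.3, 5.7]
finger_gap: 0.0285
finger_force: 73.1
```

```bash
python3 - <<'E'
from h import *
np.set_printoptions(precision=4,suppress=True)
o=bot.observe();print(o['contact_force'],o['wrist_torque']); print(injig(o))
E
```

```text
[ 3.3108 -1.3327  5.6604] [-0.1137 -0.459  -0.4054]
(array([-73.7353,  -0.8244,  20.0722]), array([35.6723, -0.8921, 31.9981]), array([-0.1292, -4.3985, -0.0444]))
```

To row units: 0.0024 m is 0.003, 0.0004 m is 0.0005, 0.03 rad is 0.0191.

shift_gripper([
  [0.0005, 0.0015, 0.003, 0.0191, 0, 0, 0.02],
  [0, 0.0015, 0.003, 0.0191, 0, 0, 0.02],
  [0, 0, 0, 0, 0, 0, 0.02],
])

```text
clock: 14.0
tool_pos: [0.5227, -0.1902, 0.0638]
tcp_rot: [3.124, 0.003, 1.397]
contact_force: [4.5, -1.7, 8.5]
finger_gap: 0.0291
finger_force: 73.6
```

```bash
python3 - <<'E'
from h import *
np.set_printoptions(precision=4,suppress=True)
o=bot.observe();print(o['contact_force'],o['wrist_torque']); print(injig(o))
E
```

```text
[ 4.4956 -1.6798  8.5373] [-0.1112  0.0899 -0.3447]
(array([-73.4875,  -0.8545,  19.8904]), array([36.4362, -0.936 , 25.2777]), array([-0.1872, -0.9833, -0.05  ]))
```

shift_gripper([
  [0, 0.001, 0.0023, 0.0127, 0, 0, 0.02],
  [0, 0, 0.0006, 0, 0, 0, 0.02],
  [0, 0, 0, 0, 0, 0, 0.02],
])

```text
clock: 14.3
tool_pos: [0.5233, -0.1903, 0.0632]
tcp_rot: [-3.14, 0.003, 1.397]
contact_force: [-1.0, -1.1, 13.8]
finger_gap: 0.0286
finger_force: 74.4
```

```bash
python3 - <<'E'
from h import *
np.set_printoptions(precision=4,suppress=True)
o=bot.observe();print(o['contact_force'],o['wrist_torque']); print(injig(o))
E
```

```text
[-1.0449 -1.0537 13.7513] [-0.0248 -0.0234 -0.305 ]
(array([-73.7346,  -0.8191,  20.5321]), array([36.2698, -0.929 , 23.8873]), array([-0.1913,  0.0755, -0.0632]))
```

To row units: 0.001 m is 0.0013, 0.003 rad is 0.0019.

shift_gripper([
  [0, 0, 0.0013, 0.0019, 0, 0, 0.02],
  [0, 0, 0.0013, 0, 0, 0, 0.02],
  [0, 0, 0, 0, 0, 0, 0.02],
  [0, 0, 0, 0, 0, 0, 0.02],
])

```text
clock: 14.7
tool_pos: [0.5233, -0.1903, 0.0632]
tcp_rot: [-3.138, 0.004, 1.397]
contact_force: [-4.0, 1.2, 21.8]
finger_gap: 0.0286
finger_force: 75.3
```

```bash
python3 - <<'E'
from h import *
np.set_printoptions(precision=4,suppress=True)
o=bot.observe();print(o['contact_force'],o['wrist_torque']); print(injig(o))
im=save('scene','s4.png'); cv2.imwrite('pics/s4c.png',cv2.resize(im[190:310,130:280,::-1],None,fx=5,fy=5,interpolation=cv2.INTER_CUBIC))
E
```

```text
[-3.9617  1.1854 21.7585] [ 0.2503  0.4671 -0.3987]
(array([-73.7678,  -0.877 ,  20.6484]), array([36.2427, -0.9825, 23.8009]), array([-0.2096,  0.1811, -0.0613]))
```

View pics/s4c.png

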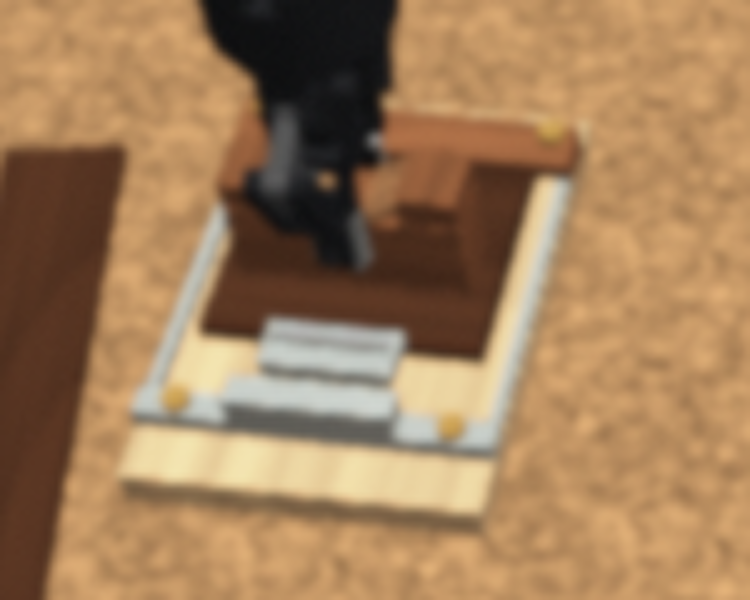

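It lies flat and doesn't move under 22 N. The roller, around (330,350), looks back out over the tail edge. I'll ease off and release.

The rows are not in the units I measure in: shifts go in shares of 0.8 m and turns go in shares of 90 degrees. I convert before sending: -0.002 m is -0.0025, -0.0015 m is -0.0019, -0.003 rad is -0.0019.

shift_gripper([
  [0, 0, -0.0025, -0.0019, 0, 0, 0.02],
  [0, 0, -0.0019, 0, 0, 0, 0.02],
  [0, 0, 0, 0, 0, 0, 0.02],
])

```text
clock: 15.05
tool_pos: [0.5232, -0.1903, 0.0633]
tcp_rot: [-3.14, 0.003, 1.397]
contact_force: [1.9, -1.6, 9.9]
finger_gap: 0.0284
finger_force: 73.7
```

```bash
python3 - <<'E'
from h import *
np.set_printoptions(precision=4,suppress=True)
o=bot.observe();print(o['contact_force'],o['wrist_torque']); print(injig(o))
E
```

```text
[ 1.946  -1.6094  9.9044] [-0.2926 -0.6553 -0.3061]
(array([-73.7839,  -0.8267,  20.5397]), array([36.2206, -0.9413, 23.8908]), array([-0.1836,  0.0777, -0.0654]))
```

To row units: -0.0015 m is -0.0019.

shift_gripper([
  [0, 0, -0.0019, 0, 0, 0, 0.02],
  [0, 0, 0, 0, 0, 0, 0.02],
  [0, 0, 0, 0, 0, 0, 0.032],
  [0, 0, 0, 0, 0, 0, 0.04],
  [0, 0, 0, 0, 0, 0, 0.052],
  [0, 0, 0, 0, 0, 0, 0.052],
  [0, 0, 0, 0, 0, 0, 0.052],
  [0, 0, 0, 0, 0, 0, 0.052],
], grip_force=20)

```text
clock: 15.85
tool_pos: [0.52, -0.1879, 0.0601]
tcp_rot: [-3.13, -0.0, 1.398]
contact_force: [0.2, 0.4, 1.1]
finger_gap: 0.0519
finger_force: 0.0
```

```bash
python3 - <<'E'
from h import *
o=bot.observe();print(o['contact_force'],o['wrist_torque'],o['tool_pos'])
E
```

```text
[0.23742338 0.41979735 1.06093213] [-0.00219501 -0.04983615  0.0341765 ] [ 0.51998311 -0.187896    0.06005989]
```

To row units: -0.03 m is -0.0375, -0.02 m is -0.025.

shift_gripper([
  [0, 0, -0.0125, 0, 0, 0, 0.055],
  [0, 0, -0.025, 0, 0, 0, 0.055],
  [0, 0, -0.0375, 0, 0, 0, 0.055],
  [0, 0, -0.0375, 0, 0, 0, 0.055],
  [0, 0, -0.0375, 0, 0, 0, 0.055],
  [0, 0, -0.0375, 0, 0, 0, 0.055],
  [0, -0.0375, 0, 0, 0, 0, 0.055],
  [0, -0.0375, 0, 0, 0, 0, 0.055],
  [0, -0.0375, 0, 0, 0, 0, 0.055],
  [0, 0, 0, 0, 0, 0, 0.055],
  [0, 0, 0, 0, 0, 0, 0.055],
])

```text
clock: 16.95
tool_pos: [0.4336, -0.1732, 0.2125]
tcp_rot: [-3.134, 0.001, 1.397]
contact_force: [0.5, 0.2, 0.1]
finger_gap: 0.0549
finger_force: 0.0
```

```bash
python3 - <<'E'
from h import *
c=lambda n,s:save(n,n+'5.png')[s]
im=cv2.resize(c('scene',np.s_[190:310,130:280]),None,fx=3.9,fy=3.9,interpolation=cv2.INTER_CUBIC)[:468]
w=cv2.resize(save('wrist','wrist5.png'),(320,240)); 
t=cv2.resize(c('top',np.s_[:,:]),(320,240))
o=np.zeros((480,800,3),np.uint8); o[:im.shape[0],:480]=im[:,:480]; im.shape
o[:240,480:]=w; o[240:,480:]=t
cv2.imwrite('pics/f5.png',o[:,:,::-1])
E
```

```text
(no output)
```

View pics/f5.png

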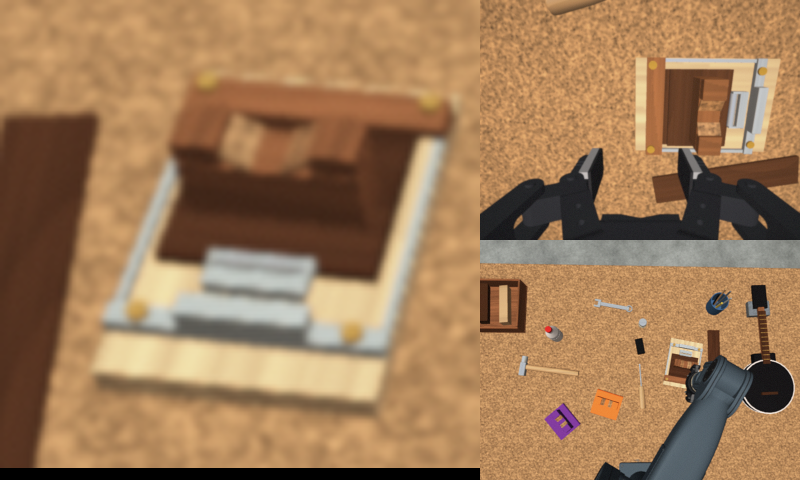

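The rest lies flat, tongue under the rail and roller over the tail edge, and the bystanders haven't moved. I'll check the centring and the latch from close up.

```bash
python3 - <<'E'
import cv2
im=cv2.imread('pics/wrist5.png')[105:320,300:610]
cv2.imwrite('pics/w5c.png',cv2.resize(im,None,fx=2.5,fy=2.5,interpolation=cv2.INTER_CUBIC))
E
```

```text
(no output)
```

View pics/w5c.png

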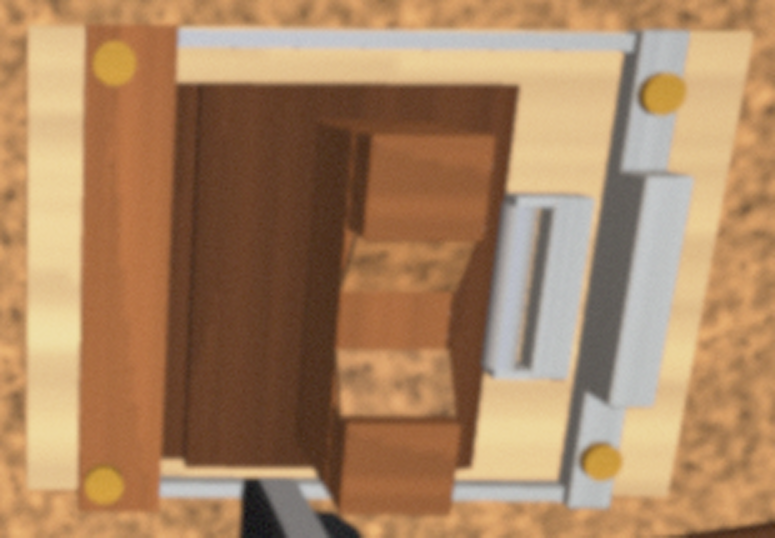

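```bash
python3 - <<'E'
from h import *
np.set_printoptions(precision=1,suppress=True)
c=bot.get_calibration('wrist');J=R.from_euler('z',JA)
f=lambda p,z:J.inv().apply(ray(c,np.array(p,float)/2.5+[300,105],z)-JT)*1e3
print('board tail',f([(518,87),(472,467)],.027)); print('jig +x corners',f([(750,32),(667,496)],.018))
print('strip inner',f([(518,50),(472,483)],.023)); print('roller holder ends',f([(500,195),(485,375)],.037))
E
```

```text
board tail [[ 36.6  59.2  27. ]
 [ 36.4 -60.1  27. ]]
jig +x corners [[106.8  74.7  18. ]
 [106.5 -74.1  18. ]]
strip inner [[ 37.   69.6  23. ]
 [ 38.8 -67.5  23. ]]
roller holder ends [[ 30.8  29.1  37. ]
 [ 32.7 -25.7  37. ]]
```

Board centre is at y of about -0.5 mm, with the jig centre at about +0.5 mm, so it is centred to within roughly 1 mm. The tail at x = 36.5 lies under the roller. Handing in.

```bash
python3 -c "
from plant import bot
print(bot.hand_in())"
```

```text
the job is handed in; nothing more can be done
None
```

I handed the job in at about 17 s: the neck rest lies flat in the jig with its tongue fully in the groove, centred to about 1 mm, and the roller looks snapped over its tail edge in the pictures. The gripper has let go and is clear, and the other things look undisturbed; the hand-in returned no verdict.

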